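# Clamp a robot's lifter arm with a slip-clutch thumbscrew

### The job

Pick up the red lifter arm by its upright steel lug, lay it on the clamp's bed, and slide it straight in under the pad until its end is fully home against the blue column. Then turn the orange thumbscrew clockwise until its clutch first slips, stop right there (no more than 20 degrees of slip), and let go, leaving the arm firmly clamped. Handle it gently and leave the scale, the screwdriver and the wheel alone.

Things in the scene. Friction and masses are not known exactly. Their poses are not given: they have to be found in the camera images.
- clamp: Fixed C-shaped bench clamp. Origin on the table under the screw's vertical axis. Flat bed 90 mm wide (x -45 to 45), 212 mm long (y -152 to 60), top 16 mm above the table. Blue column at +y, 60 mm wide. Blue bridge over the mouth, 56 to 76 mm high, from the column to 24 mm past the axis. The mouth is open to -y and to both x sides.
- stop (a point): Middle of the column's flat stop face, 22 mm above the table, at x 0, y +27 mm of the clamp, axes as the clamp's. Home: the arm's front end flat against this face, the arm along the clamp's y axis, so that the lug's centre is at x 0, y -98, z 52 mm of the clamp.
- under_pad (a point): Fixed point on the screw's axis, 28 mm above the table (level with the top of an arm lying on the bed), axes as the clamp's. The round rubber pad, 20 mm across, comes straight down onto it; its underside starts 2.5 to 7 mm above it, exactly how much is unknown.
- knob_grip (a point): Grip point of the orange thumbscrew, on its vertical axis, 110 mm above the table. Grip bar 48 mm long (point x), 22 mm thick (point y), flat sides, 88 to 124.5 mm high, over a black disc of radius 20 and a steel collar of radius 26 mm (77.5 to 83.5 mm high). Clockwise from above lowers the pad 5 mm per rad; the thumbscrew stays at its height and where it is left.
- knob (a joint): Slip of the clutch, rad: how far the thumbscrew has turned ahead of the steel collar below it, clockwise positive, 0 at the start (white mark on the black disc at the red mark on the collar). Turns freely at 0.10 N m for 0.5 to 1.4 rad till the pad meets the arm, tightens within about 0.2 rad more; at 0.34 N m it slips and the torque grows no more. The bar's first direction is random.
- lifter: The loose lifter arm, 0.15 to 0.3 kg: flat red bar 36 mm wide (x), 150 long (y), 12 thick, with the steel lug near its rear. Origin at the centre of the bar's underside. Its front (+y) end goes into the clamp, towards the clamp's +y. Centre of mass about 30 mm ahead of the lug. Grasp it by the lug.
- lifter_lug (a point): Centre of the upright steel lug on the lifter arm, 36 mm above the arm's underside, axes as the arm's. Lug 16 mm thick (x), 30 mm long (y), 48 mm tall (12 to 60 mm above the underside). It is 25 mm from the arm's rear end and 125 mm from its front end.
- scale: Loose black pocket scale with a steel plate, 120 x 150 x 22 mm; origin at the centre of its underside. Leave alone.
- driver: Loose screwdriver, 170 mm, blue handle, lying along its x axis. Leave alone.
- wheel: Loose black robot wheel lying flat, 60 mm across, 22 mm high; origin at the centre of its underside. Leave alone.
Not all that is in view belongs to the job. Of the things like the lifter, leave any that is green; of the rest the larger one is meant. There is more than one size of the clamp; the one meant has the size given above.

How it is judged:
By the outcome, as a careful person would: the job done as asked, in the order asked, and still so for the second after the job is handed in, with the robot touching nothing.
It also fails if it takes over 67 s, if anything falls off the work surface, if the arm or the gripper's body presses on something with over 40 N, if the wrist force passes 120 N, or if a joint passes its speed limit or range.

### The arm

A 7-joint arm with a two-finger parallel gripper is mounted at the origin on the work surface. World frame = base frame: x ahead of the robot, y to its left, z up, the work surface at z = 0. Lengths are in mm, angles in degrees, forces in N, time in s.
With the tool pointing down it reaches from about 400 to 850 mm from the base axis. Payload 10.4 kg.
Tool frame: the origin (TCP) lies between the finger pads; the fingertips stand 11 mm ahead of it and the grasp point (between the pads) lies 8 mm behind it (env.tips_ahead is the distance from the TCP to the fingertips, in mm); z points along the fingers, y is the line along which they close (so a half turn about z gives the same grasp; the last joint's range is limited). The gripper opens to 87 mm and grips with 3 to 60 N. Pads are 19 mm wide; open, the fingers measure 117 mm over their backs; the gripper's body (75 mm by 190 mm) begins 51 mm behind the grasp point.
Start: joints at [63.621, 19.034, -3.707, 83.658, 1.238, 77.344, -5.071], TCP at [264.991, -566.066, 233.576] pointing down, gripper open.
Joint ranges: [-148.97, 148.97], [-28.65, 121.19], [-84.17, 76.75], [9.2, 138.47], [-72.65, 252.65], [3.7, 117.97], [-149.18, 149.18]. Speed limits (degrees/s): [127.2, 127.2, 159.86, 159.86, 180, 180, 180].

### API

Orientations are given as [roll, pitch, yaw] about the fixed x, y, z axes, in that order (R = Rz(yaw) Ry(pitch) Rx(roll)).
In Python, from workcell import env, imaging gives the robot as it stands.
- The arm moves only by the tool apply_moves, never from a script. Its argument "motion" is a list of rows, each a list of 2 entries, a list of its own where there are three numbers: the shift along the tool's x, y, z in mm, then the turn about the tool's z in rad. In form: [[[dx, dy, dz], spin], ...]. A call has 1 to 12 rows; each row shifts and turns the commanded pose from where the row before left it, along the tool's axes as they then stand; what a row does not reach is not made up. A row lasts 1/12 s, in which the tool goes at most 41.7 mm and 7.16 degrees, less where a joint would pass 70% of its speed; a pose out of reach is approached as far as the arm can. A call with a gripper value outside its range is refused whole. "claw" is the finger opening in mm, from 0 to 87, set as the call begins (left out, the last holds). The fingers move at their own pace and stop on an object; the grip force is fixed at half the most. Time passes only in rows, so rows that do not move let the fingers close. It gives the time, the measured TCP pose, the force, the opening and the grip force at its end, in the units of the state.
- env.sense(): the state, without advancing time (a new reading comes with each control period).
- imaging.camera(name): name is "scene" or "top" or "wrist"; returns a dict with "color" (400x640x3 uint8, blue, green, red), "mtx" (3x3 intrinsics, pixels), "camera_from_world" (4x4, takes a point from world to camera coordinates); the wrist camera has in their place "hand_eye" (4x4, takes a point from camera to tool coordinates, whose origin is the TCP and whose axes are the flange's). Camera axes: x right, y up, looking along -z (the intrinsics and any distortion apply to the point x, -y, -z); pixel columns grow to the right and rows downward; lengths in mm; the calibration is good to about 2 mm. The wrist camera is an equidistant fisheye: a pixel r from the principal point sees the ray r / f radians off the axis. A picture is of the moment at which its call begins: read the wrist's pose just before it. There is no depth.
- env.hand_in(): hands the job in; it is judged then, once.
The state is a dict: "time_s": time; "joint_positions": joint angles; "joint_vel": joint speeds; "joint_efforts": joint torques, N m; "tool_pos": TCP position; "tool_rot": TCP orientation; "ft_force": force on the tool from outside, world axes, zero at the start; "wrist_torque": the same for the moment, N m; "grip_width": opening from 0.0 (shut) to 1.0 (fully open); "gripper_force": force on a finger pad.
Only numpy, scipy, OpenCV 4.12 (cv2) and the standard library are available. Lean on these libraries where they do the work, as an engineer would, in place of code of your own. Each camera call takes 0.05 s, during which the arm holds its last target. There are 200 camera calls.

## Working session

There is one attempt and no reset: what is moved stays moved. The work goes in short steps, Python scripts to look and compute and a tool call to move; the robot and the scene stay as the last step left them, time stands still between calls to the robot, and variables do not carry over. Pictures are saved under pics/ and viewed, at most 10 in all, crops included, and the job is handed in when it is done.

Besides the shell and the picture viewer there is one more tool, called after "Emit:" as a command line: name --argument value ..., lists and objects as JSON in quotes. apply_moves: Moves the arm, as the interface text tells. Its arguments: {"type":"object","properties":{"motion":{"type":"array"},"claw":{"type":"number"}},"required":["motion"]}

```bash
mkdir -p pics; ls; python3 - <<'E'
from workcell import env, imaging
import cv2,numpy as np,pickle
d={}
for n in("scene","top","wrist"):
    s=env.sense(); c=imaging.camera(n); c["s"]=s; d[n]=c
    print(n,np.round(c["mtx"],1).tolist(),np.round(c.get("camera_from_world",c.get("hand_eye")),3).tolist(),[k for k in c])
pickle.dump(d,open("d0.pkl","wb"))
a=d["top"]["color"];b=d["scene"]["color"]
cv2.imwrite("pics/top.png",a);cv2.imwrite("pics/scene.png",b)
print(s)
E
```

```text
pics
scene [[400.2, 0.0, 316.1], [0.0, 400.2, 197.3], [0.0, 0.0, 1.0]] [[0.843, 0.537, -0.006, -544.278], [-0.37, 0.589, 0.719, 70.318], [0.39, -0.604, 0.695, -1397.171], [0.0, 0.0, 0.0, 1.0]] ['color', 'mtx', 'camera_from_world', 's']
top [[398.1, 0.0, 322.2], [0.0, 398.1, 198.5], [0.0, 0.0, 1.0]] [[-0.006, -1.0, -0.001, 135.943], [0.99, -0.006, 0.139, -607.476], [-0.139, 0.0, 0.99, -1471.574], [0.0, 0.0, 0.0, 1.0]] ['color', 'mtx', 'camera_from_world', 's']
wrist [[309.7, 0.0, 318.8], [0.0, 309.7, 199.0], [0.0, 0.0, 1.0]] [[0.0, 0.964, 0.266, 73.236], [1.0, -0.0, -0.0, -0.835], [-0.0, 0.266, -0.964, -151.107], [0.0, 0.0, 0.0, 1.0]] ['color', 'mtx', 'hand_eye', 's']
{'time_s': 0.1, 'joint_positions': array([63.61905495, 19.06924913, -3.70643191, 83.69906038,  1.23750985,
       77.34413165, -5.07000203]), 'joint_vel': array([-0.03901076, -0.07308395,  0.05681145, -0.12700291,  0.03944855,
        0.00751094, -0.01362227]), 'joint_efforts': array([ 1.75880410e-03, -6.24542427e+01,  2.50754954e-02, -3.90715742e+01,
       -6.13799505e-02,  3.66060343e-02,  2.67995034e-05]), 'tool_pos': array([ 264.84287316, -565.75670977,  232.84148209]), 'tool_rot': array([-1.79927471e+02,  3.34011298e-03,  2.50872086e+01]), 'ft_force': array([-0.73026685,  0.49465247,  0.60353313]), 'wrist_torque': array([-0.03058208, -0.01935958, -0.06234365]), 'gripper_force': 0.0, 'grip_width': 0.996805838308072}
```

View pics/top.png

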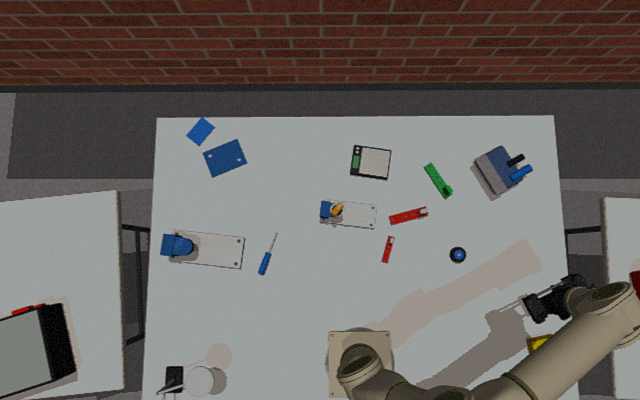

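View pics/scene.png

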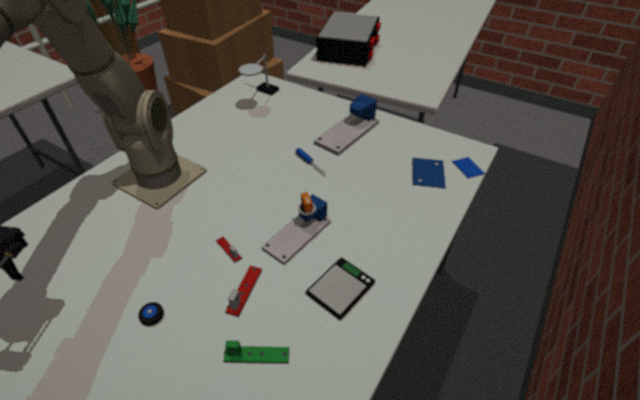

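Candidates in the top view are:
- **Red bars:** (408,215) is the larger and the one meant. (388,249) is smaller, and (438,180) is green, so both are left alone.
- **Clamps:** (347,213) has a bed about 57 px long, roughly 212 mm, and carries the orange screw, so it is the one meant. (205,248) is about 300 mm and too big.

Next I'll confirm with one enlarged crop and measure.

```bash
cat > h.py <<'E'
import numpy as np,cv2
def ray_fixed(c,uv):
    M=np.array(c["camera_from_world"]);R=M[:3,:3];t=M[:3,3];K=np.array(c["mtx"])
    uv=np.atleast_2d(uv).astype(float)
    d=np.c_[(uv[:,0]-K[0,2])/K[0,0],-(uv[:,1]-K[1,2])/K[1,1],-np.ones(len(uv))]
    return -R.T@t, d@R
def ray_wrist(c,s,uv):
    from scipy.spatial.transform import Rotation as Ro
    K=np.array(c["mtx"]);H=np.array(c["hand_eye"]);uv=np.atleast_2d(uv).astype(float)
    p=(uv-K[:2,2])/K[0,0];r=np.linalg.norm(p,axis=1);k=np.sin(r)/np.maximum(r,1e-9)
    d=np.c_[p[:,0]*k,-p[:,1]*k,-np.cos(r)]
    W=Ro.from_euler("xyz",s["tool_rot"],degrees=True).as_matrix()
    return W@H[:3,3]+s["tool_pos"], d@H[:3,:3].T@W.T
def plane(o,d,z): return o+d*((z-o[2])/d[:,2])[:,None]
def rect(p):
    (c,(w,h),a)=cv2.minAreaRect(p[:,:2].astype(np.float32))
    if w<h: w,h,a=h,w,a+90
    return np.round(c,1),round(w,1),round(h,1),round((a+90)%180-90,2)
def blobs(m,n=20):
    k,l,st,ce=cv2.connectedComponentsWithStats(m.astype(np.uint8))
    return [(st[i],ce[i],l==i) for i in range(1,k) if st[i,4]>=n]
E
python3 - <<'E'
import pickle,cv2,numpy as np
from h import *
d=pickle.load(open("d0.pkl","rb"));c=d["top"];a=c["color"]
hsv=cv2.cvtColor(a,cv2.COLOR_BGR2HSV)
H,S,V=cv2.split(hsv)
for nm,m,z in(("red",((H<8)|(H>172))&(S>150)&(V>80),12),("orange",(H>9)&(H<22)&(S>150)&(V>120),110)):
    for st,ce,l in blobs(m,8):
        if 300<ce[0]<460 and 140<ce[1]<280:
            ys,xs=np.nonzero(l);p=plane(*ray_fixed(c,np.c_[xs,ys]),z)
            print(nm,ce.round(1),st[4],rect(p))
x0,y0=310,170;cv2.imwrite("pics/crop.png",cv2.resize(a[y0:y0+90,x0:x0+130],None,fx=6,fy=6,interpolation=cv2.INTER_CUBIC))
E
```

```text
red [406.  215.9] 274 (array([ 545.3, -198.7]), 146.1, 33.7, -75.51)
red [386.7 250.8] 117 (array([ 417.1, -115.5]), 100.0, 20.6, -16.88)
orange [336.2 209.4] 62 (array([561.1,  79.9]), 45.4, 20.9, -38.98)
```

View pics/crop.png

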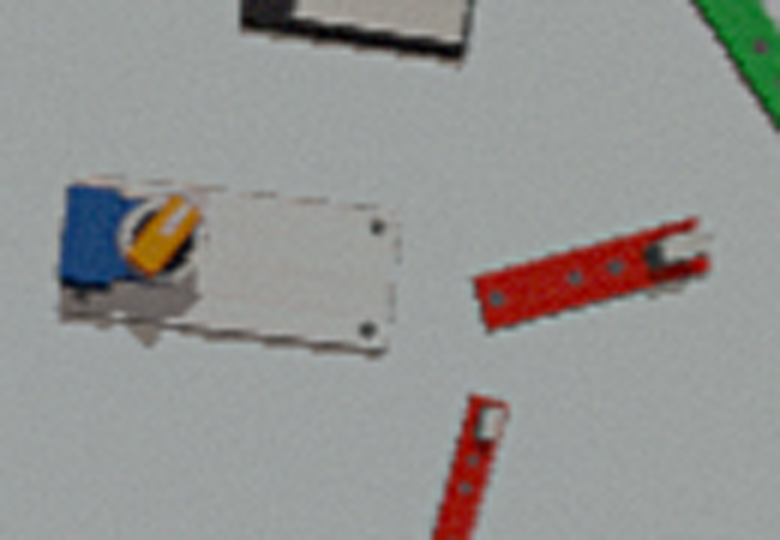

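The crop confirms it: the orange-screw clamp has its bar at about (160,240), and the larger red arm has its lug at about (680,250) at the right end, so its front already points towards the clamp. I'm moving above the lug.

Emit:
apply_moves --motion '[[[33.6, -14.2, 4.4], 0], [[33.6, -14.2, 4.4], 0], [[33.6, -14.2, 4.4], 0], [[33.6, -14.2, 4.4], 0], [[33.6, -14.2, 4.4], 0], [[33.6, -14.2, 4.4], 0], [[33.6, -14.2, 4.4], 0], [[33.6, -14.2, 4.4], 0], [[33.6, -14.2, 4.4], 0], [[33.6, -14.2, 4.4], 0], [[33.6, -14.2, 4.4], 0], [[33.6, -14.2, 4.4], 0]]'

```text
time_s: 1.15
tool_pos: [558.7, -239.3, 180.4]
tool_rot: [-180.0, 0.0, 25.1]
ft_force: [-0.2, -0.7, 0.4]
grip_width: 1.001
gripper_force: 0.0
```

Emit:
apply_moves --motion '[[[0, 0, 0], -0.1155], [[0, 0, 0], -0.1155], [[0, 0, 0], -0.1155], [[0, 0, 0], -0.1155], [[0, 0, 0], -0.1155], [[0, 0, 0], -0.1155], [[0, 0, 0], -0.1155], [[0, 0, 0], -0.1155], [[0, 0, 0], -0.1155], [[0, 0, 0], -0.1155], [[0, 0, 0], -0.1155], [[0, 0, 0], -0.1155]]'

```text
time_s: 2.15
tool_pos: [557.7, -240.8, 180.5]
tool_rot: [-180.0, -0.0, 104.8]
ft_force: [0.2, 1.3, 0.3]
grip_width: 1.0
gripper_force: 0.0
```

Emit:
apply_moves --motion '[[[0, 0, 0], 0], [[0, 0, 0], 0]]'

```text
time_s: 2.32
tool_pos: [557.7, -240.9, 180.5]
tool_rot: [-180.0, -0.0, 104.3]
ft_force: [-0.4, -1.4, 0.8]
grip_width: 1.001
gripper_force: 0.0
```

```bash
cat > snap.py <<'E'
import sys,pickle,cv2
from workcell import env,imaging
def snap(n,cam="wrist"):
    s=env.sense();c=imaging.camera(cam);c["s"]=s
    pickle.dump(c,open(n+".pkl","wb"));cv2.imwrite(f"pics/{n}.png",c["color"]);return c
if __name__=="__main__":
    c=snap(sys.argv[1]);s=c["s"];print(s["tool_pos"].round(2),s["tool_rot"].round(2),s["joint_positions"].round(1),s["time_s"])
E
python3 snap.py w1
```

```text
[ 557.74 -240.89  180.51] [-1.7999e+02 -2.0000e-02  1.0428e+02] [ 42.3  21.4 -29.3  89.3  10.8  72.2  25.6] 2.3167
```

View pics/w1.png

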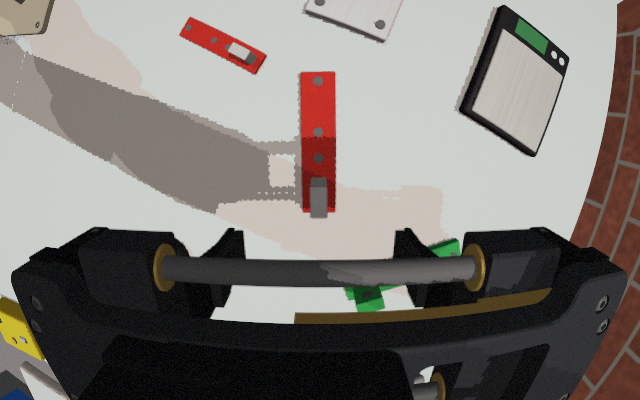

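The wrist view shows the arm centred at about (318,140), with the lug at (318,198). The clamp bed's front corners are at about (306,10) and (385,40). Now I'll measure the bar outline.

```bash
python3 - <<'E'
import pickle
from h import *
c=pickle.load(open("w1.pkl","rb"));s=c["s"];a=c["color"]
H,S,V=cv2.split(cv2.cvtColor(a,cv2.COLOR_BGR2HSV))
m=((H<8)|(H>172))&(S>130)&(V>50)
for st,ce,l in blobs(m,200):
    if ce[1]<220 and ce[0]<450 and ce[0]>250:
        l=l.copy()
        ys,xs=np.nonzero(l);p=plane(*ray_wrist(c,s,np.c_[xs,ys]),12);print(ce,st,rect(p))
# lug: non-red, within the bar
L=np.zeros_like(m);L[170:222,305:332]=~m[170:222,305:332]&(S[170:222,305:332]<70)&(V[170:222,305:332]<190)
for st,ce,l in blobs(L,50):
    print("lug",ce,st)
    for z in(12,60): print(z,plane(*ray_wrist(c,s,[[st[0],ce[1]],[st[0]+st[2],ce[1]],[ce[0],st[1]],[ce[0],st[1]+st[3]]]),z).round(1).tolist())
E
```

```text
[317.91189427 133.18009847] [ 301   72   35  140 3859] (array([ 546.1, -196.9]), 147.4, 35.0, -75.26)
lug [318.09516837 198.50366032] [309 178  19  41 683]
12 [[551.4, -257.0, 12.0], [571.1, -251.9, 12.0], [555.3, -232.9, 12.0], [566.6, -277.0, 12.0]]
60 [[549.7, -243.8, 60.0], [566.4, -239.5, 60.0], [553.0, -223.3, 60.0], [562.5, -260.9, 60.0]]
```

Emit:
apply_moves --motion '[[[-2.5, -0.1, 20], -0.007], [[-2.5, -0.1, 25], 0], [[0, 0, 25], 0], [[0, 0, 25], 0], [[0, 0, 25], 0], [[0, 0, 15], 0], [[0, 0, 10], 0], [[0, 0, 7.5], 0], [[0, 0, 0], 0], [[0, 0, 0], 0]]' --claw 50

```text
time_s: 3.2
tool_pos: [559.4, -245.8, 28.9]
tool_rot: [180.0, 0.0, 104.8]
ft_force: [0.6, -0.5, 0.5]
grip_width: 0.576
gripper_force: 0.0
```

Emit:
apply_moves --motion '[[[0, 0, 0], 0], [[0, 0, 0], 0], [[0, 0, 0], 0], [[0, 0, 0], 0], [[0, 0, 0], 0], [[0, 0, 0], 0], [[0, 0, 0], 0], [[0, 0, 0], 0]]' --claw 0

```text
time_s: 3.87
tool_pos: [559.0, -245.8, 28.4]
tool_rot: [180.0, 0.0, 104.9]
ft_force: [-1.3, 1.2, 0.9]
grip_width: 0.179
gripper_force: 30.0
```

Emit:
apply_moves --motion '[[[0, 0, -10], 0], [[0, 0, -20], 0], [[0, 0, -20], 0], [[17.5, 2, 0], 0.04], [[17.5, 2, 0], 0.04], [[17.5, 2.5, 0], 0.04], [[17.5, 3.5, 0], 0.05], [[17.5, 4, 0], 0.05], [[17.5, 5, 0], 0.05], [[17.5, 5.5, 0], 0.05], [[12, 4, 0], 0.05], [[0, 0, 0], 0]]'

```text
time_s: 4.87
tool_pos: [572.9, -106.8, 79.0]
tool_rot: [180.0, -0.1, 83.8]
ft_force: [1.4, 0.6, -0.8]
grip_width: 0.184
gripper_force: 30.0
```

Emit:
apply_moves --motion '[[[0, 0, 0], 0], [[0, 0, 0], 0]]'

```text
time_s: 5.03
tool_pos: [571.7, -111.7, 78.4]
tool_rot: [-180.0, 0.0, 83.7]
ft_force: [0.4, 0.5, -1.8]
grip_width: 0.183
gripper_force: 30.0
```

```bash
python3 snap.py w2
```

```text
[ 571.72 -111.68   78.39] [-1.7999e+02  4.0000e-02  8.3730e+01] [ 29.1  24.  -27.5  98.9  12.6  60.1  -9. ] 5.0333
```

View pics/w2.png

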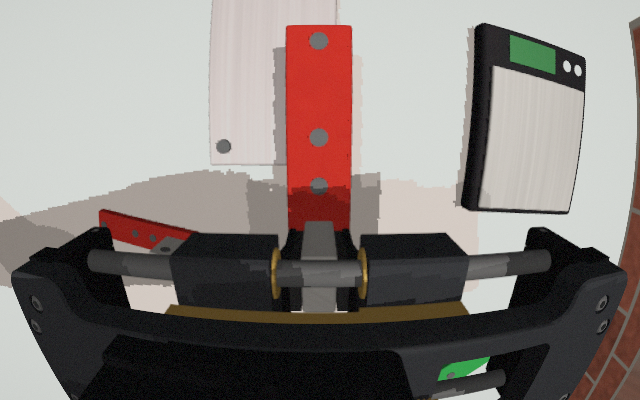

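The picture shows the arm held straight, with its front at (318,25). The bed's left edge is at column ~210, its front-left corner at (210,163), and its right edge at about (337,10). I'm fitting those edges.

```bash
python3 - <<'E'
import pickle
from h import *
c=pickle.load(open("w2.pkl","rb"));s=c["s"];g=cv2.GaussianBlur(c["color"],(3,3),0).astype(float)
sat=g[:,:,2]-g[:,:,1]  # bed is pinkish vs greenish table
gr=g.sum(2)
def edge(prof,lo):
    d=np.abs(np.diff(prof));i=d.argmax();return lo+i+.5,d.max()
L=[(edge(sat[v,195:225],195)[0],v) for v in range(4,120,4)]
F=[(u,edge(gr[150:176,u],150)[0]) for u in range(225,272,3)]
R=[(edge(sat[v,328:352],328)[0],v) for v in range(2,22,3)]
print(L[::5],F[::4],R)
for nm,E in(("L",L),("F",F),("R",R)):
    p=plane(*ray_wrist(c,s,E),16)[:,:2].astype(np.float32)
    vx,vy,x,y=cv2.fitLine(p,cv2.DIST_HUBER,0,.01,.01).ravel()
    res=np.abs((p-[x,y])@[-vy,vx]).max()
    print(nm,(x,y),np.degrees(np.arctan2(vy,vx)),res)
t=pickle.load(open("d0.pkl","rb"))
# orange centroid triangulated top+scene for knob
rays=[]
for n in("top","scene"):
    C=t[n];H,S,V=cv2.split(cv2.cvtColor(C["color"],cv2.COLOR_BGR2HSV));m=(H>9)&(H<22)&(S>150)&(V>100)
    b=[x for x in blobs(m,8) if (300<x[1][0]<360 and 180<x[1][1]<230)]
    b=max(b,key=lambda x:x[0][4]);o,d=ray_fixed(C,b[1]);rays.append((o,d[0]/np.linalg.norm(d)));print(n,b[1],b[0],[plane(o,d,z).round(1) for z in(110,124)])
A=sum(np.eye(3)-np.outer(d,d) for o,d in rays);B=sum((np.eye(3)-np.outer(d,d))@o for o,d in rays);print(np.linalg.solve(A,B))
E
```

```text
[(np.float64(211.5), 4), (np.float64(210.5), 24), (np.float64(209.5), 44), (np.float64(208.5), 64), (np.float64(208.5), 84), (np.float64(208.5), 104)] [(225, np.float64(152.5)), (237, np.float64(171.5)), (249, np.float64(174.5)), (261, np.float64(165.5))] [(np.float64(339.5), 2), (np.float64(339.5), 5), (np.float64(340.5), 8), (np.float64(337.5), 11), (np.float64(338.5), 14), (np.float64(339.5), 17), (np.float64(339.5), 20)]
L (np.float32(507.32852), np.float32(13.159549)) 82.88869 0.63526475
F (np.float32(528.4545), np.float32(-68.6754)) 1.2953587 13.877873
R (np.float32(601.8977), np.float32(34.747738)) 81.97802 1.1810876
top [336.15151515 209.40909091] [331 203  12  13  66] [array([[558.7,  81.9, 110. ]]), array([[557.1,  82.4, 124. ]])]
scene [305.57627119 198.57627119] [302 193   9  13  59] [array([[553.9,  88.2, 110. ]]), array([[562.1,  76.4, 124. ]])]
[557.95784134  82.2398997  117.00217976]
```

Emit:
apply_moves --motion '[[[0, -10, 0], 0.015], [[2, -10, 5], 0], [[2, -10, 5], 0], [[2, -4.5, 5], 0], [[0, 0, 0], 0], [[0, 0, 0], 0], [[0, 0, 0], 0]]'

```text
time_s: 5.67
tool_pos: [539.1, -101.0, 63.6]
tool_rot: [180.0, 0.0, 82.8]
ft_force: [-1.0, 0.0, -1.0]
grip_width: 0.178
gripper_force: 30.0
```

```bash
cat > rel.py <<'E'
import sys,pickle
from h import *
c=pickle.load(open(sys.argv[1]+".pkl","rb"));s=c["s"];im=c["color"]
g=cv2.GaussianBlur(im,(3,3),0).astype(float)
H,S,V=cv2.split(cv2.cvtColor(im,cv2.COLOR_BGR2HSV))
zu=s["tool_pos"][2]-28.4 # bar underside
m=((H<8)|(H>172))&(S>130)&(V>50)
b=max([x for x in blobs(m,200) if 280<x[1][0]<360],key=lambda x:x[0][4]);ys,xs=np.nonzero(b[2])
rows=np.arange(ys.min()+8,min(ys.max(),200)-5,4)
def line(E,z):
    p=plane(*ray_wrist(c,s,E),z)[:,:2].astype(np.float32)
    vx,vy,x,y=cv2.fitLine(p,cv2.DIST_HUBER,0,.01,.01).ravel()
    if vy<0:vx,vy=-vx,-vy
    return np.array([x,y]),np.degrees(np.arctan2(vy,vx)),np.abs((p-[x,y])@[-vy,vx]).max()
def at(l,y): return l[0][0]+(y-l[0][1])/np.tan(np.radians(l[1]))
bl=line([(xs[ys==v].min(),v) for v in rows],zu+12);br=line([(xs[ys==v].max()+1,v) for v in rows],zu+12)
front=plane(*ray_wrist(c,s,[[b[1][0],ys.min()]]),zu+12)[0]
sat=g[:,:,2]-g[:,:,1]
def be(lo,hi,vs): return [(lo+np.abs(np.diff(sat[v,lo:hi])).argmax()+1,v) for v in vs]
a=[int(x) for x in sys.argv[2:]] # L lo hi, R lo hi, vmax
L=line(be(a[0],a[1],range(3,a[4],3)),16);R=line(be(a[2],a[3],range(3,a[5],3)),16)
print("tool",s["tool_pos"].round(1),s["tool_rot"].round(2))
for n,l in(("barL",bl),("barR",br),("bedL",L),("bedR",R)): print(n,"heading %.2f x@0 %.1f x@-60 %.1f res %.2f"%(l[1],at(l,0),at(l,-60),l[2]))
print("bar front",front.round(1),"bar mid@0 %.1f bed mid@0 %.1f"%((at(bl,0)+at(br,0))/2,(at(L,0)+at(R,0))/2))
E
python3 snap.py w3; python3 - <<'E'
import cv2
a=cv2.imread("pics/w3.png");cv2.imwrite("pics/w3c.png",cv2.resize(a[:200,180:460],None,fx=2.8,fy=2.8))
E
```

```text
[ 539.13 -101.04   63.61] [1.7995e+02 1.0000e-02 8.2820e+01] [ 29.8  21.3 -28.  104.7  11.8  56.8 -10.3] 5.6667
```

View pics/w3c.png

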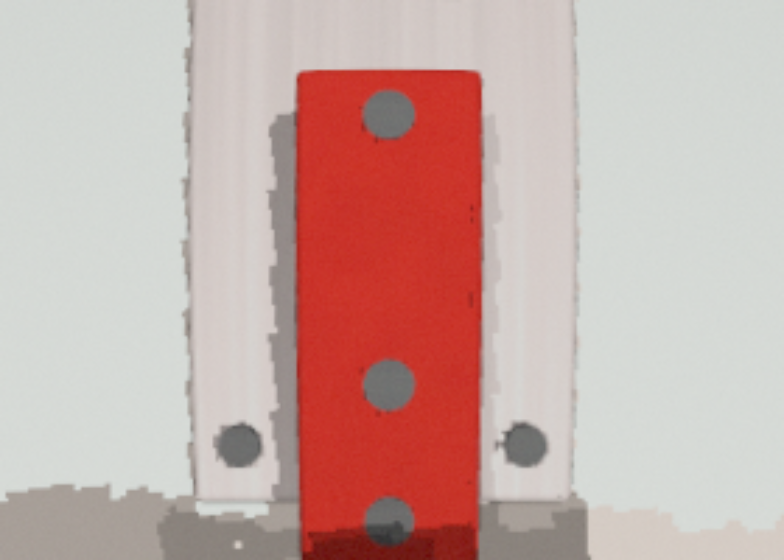

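The bed is framed, with its edges at columns ~249 and ~385, its front edge at row ~178, and its two dark screws at the front corners. The bar is nearly centred on it.

```bash
python3 rel.py w3 240 257 378 392 140 140; python3 - <<'E'
import pickle
from h import *
c=pickle.load(open("w3.pkl","rb"))
print("front edge",plane(*ray_wrist(c,c["s"],[[255,178],[380,178]]),16).round(1))
a=c["color"].max(2)
for lo,hi in((253,276),(360,378)):
    m=np.zeros(a.shape,bool);m[150:172,lo:hi]=a[150:172,lo:hi]<125
    for st,ce,l in blobs(m,60): print(ce,st,plane(*ray_wrist(c,c["s"],ce),16).round(1))
E
```

```text
tool [ 539.1 -101.    63.6] [1.7995e+02 1.0000e-02 8.2820e+01]
barL heading 82.79 x@0 534.2 x@-60 526.6 res 0.32
barR heading 82.86 x@0 569.7 x@-60 562.2 res 0.42
bedL heading 83.01 x@0 505.0 x@-60 497.6 res 1.12
bedR heading 82.48 x@0 595.4 x@-60 587.5 res 1.39
bar front [554.4  22.2  47.2] bar mid@0 551.9 bed mid@0 550.2
front edge [[501.3 -62.7  16. ]
 [583.6 -73.1  16. ]]
[265.24571429 158.57142857] [258 151  15  16 175] [[510.3 -50.8  16. ]]
[366.89285714 158.35714286] [360 151  15  15 168] [[576. -59.  16.]]
```

Emit:
apply_moves --motion '[[[8, -1.8, 0], 0], [[9, 0, 0], 0], [[8, 0, 0], 0], [[0, 0, 6], 0], [[0, 0, 6], 0], [[0, 0, 4], 0], [[0, 0, 2], 0], [[0, 0, 0.7], 0], [[0, 0, 0], 0], [[0, 0, 0], 0]]'

```text
time_s: 6.55
tool_pos: [539.7, -75.8, 44.4]
tool_rot: [-180.0, 0.0, 82.8]
ft_force: [-0.6, 1.0, 0.6]
grip_width: 0.182
gripper_force: 30.0
```

```bash
python3 snap.py w4;python3 rel.py w4 222 256 372 408 60 60
```

```text
[539.72 -75.83  44.37] [-1.7999e+02  1.0000e-02  8.2810e+01] [ 27.3  22.5 -28.3 105.9  12.9  54.7 -13.8] 6.55
tool [539.7 -75.8  44.4] [-1.7999e+02  1.0000e-02  8.2810e+01]
barL heading 82.75 x@0 531.6 x@-60 523.9 res 0.50
barR heading 82.72 x@0 567.1 x@-60 559.4 res 0.45
bedL heading 82.07 x@0 504.3 x@-60 496.0 res 6.20
bedR heading 80.86 x@0 594.0 x@-60 584.3 res 3.51
bar front [555.   47.4  28. ] bar mid@0 549.3 bed mid@0 549.1
```

Emit:
apply_moves --motion '[[[4, 0, 0.2], 0], [[6, 0, 0], 0], [[6, 0, 0], 0], [[6, 0, 0], 0], [[6, 0, 0], 0], [[6, 0, 0], 0], [[6, 0, 0], 0], [[5, 0, 0], 0], [[3, 0, 0], 0], [[2, 0, 0], 0], [[0, 0, 0], 0], [[0, 0, 0], 0]]'

```text
time_s: 7.6
tool_pos: [546.1, -25.6, 44.4]
tool_rot: [180.0, -0.0, 82.8]
ft_force: [-0.1, 1.1, -0.0]
grip_width: 0.179
gripper_force: 30.0
```

```bash
python3 snap.py w5
```

```text
[546.12 -25.64  44.36] [ 1.7999e+02 -1.0000e-02  8.2850e+01] [ 22.9  22.9 -29.4 105.6  13.5  54.9 -19.5] 7.6
```

View pics/w5.png

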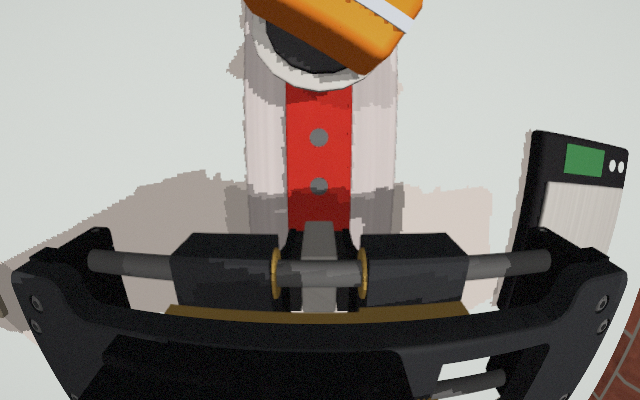

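The knob and collar are visible at the top around (318,40), and the arm is centred under them. I'll slide the last stretch slowly, watching the force.

Emit:
apply_moves --motion '[[[2, 0, 0], 0], [[2, 0, 0], 0], [[2, 0, 0], 0], [[1.5, 0, 0], 0], [[1, 0, 0], 0], [[0.5, 0, 0], 0], [[0, 0, 0], 0], [[0, 0, 0], 0]]'

```text
time_s: 8.32
tool_pos: [547.2, -16.7, 44.4]
tool_rot: [180.0, -0.0, 82.9]
ft_force: [0.2, 0.3, -0.4]
grip_width: 0.183
gripper_force: 30.0
```

Emit:
apply_moves --motion '[[[0.5, 0, 0], 0], [[0.5, 0, 0], 0], [[0.5, 0, 0], 0], [[0, 0, 0], 0], [[0, 0, 0], 0]]'

```text
time_s: 8.73
tool_pos: [547.4, -15.4, 44.4]
tool_rot: [180.0, 0.0, 82.8]
ft_force: [-0.4, -0.8, -0.1]
grip_width: 0.177
gripper_force: 30.0
```

Emit:
apply_moves --motion '[[[0.5, 0, 0], 0], [[0.5, 0, 0], 0], [[0, 0, 0], 0], [[0, 0, 0], 0]]'

```text
time_s: 9.07
tool_pos: [547.4, -15.2, 44.4]
tool_rot: [-180.0, 0.0, 82.8]
ft_force: [-0.6, -4.6, 1.9]
grip_width: 0.184
gripper_force: 30.0
```

Emit:
apply_moves --motion '[[[0.5, 0, 0], 0], [[0.5, 0, 0], 0], [[0, 0, 0], 0], [[0, 0, 0], 0]]'

```text
time_s: 9.4
tool_pos: [547.5, -15.2, 44.4]
tool_rot: [-180.0, 0.1, 82.8]
ft_force: [-2.4, -7.7, 2.2]
grip_width: 0.185
gripper_force: 30.0
```

```bash
python3 snap.py w6; python3 - <<'E'
import pickle
from h import *
c=pickle.load(open("w6.pkl","rb"));s=c["s"]
H,S,V=cv2.split(cv2.cvtColor(c["color"],cv2.COLOR_BGR2HSV))
m=(H>9)&(H<22)&(S>140)&(V>60)
for st,ce,l in blobs(m,500): print(ce,st)
cv2.imwrite("pics/w6c.png",cv2.resize(c["color"][:140,200:460],None,fx=3,fy=3))
E
```

```text
[547.47 -15.17  44.39] [-1.7999e+02  1.1000e-01  8.2760e+01] [ 21.9  23.1 -29.5 105.4  13.8  55.1 -20.9] 9.4
[328.05525245  41.97124794] [  221     0   203   106 11547]
[327.72243346 314.1339573 ] [ 165  302  303   22 3419]
```

View pics/w6c.png

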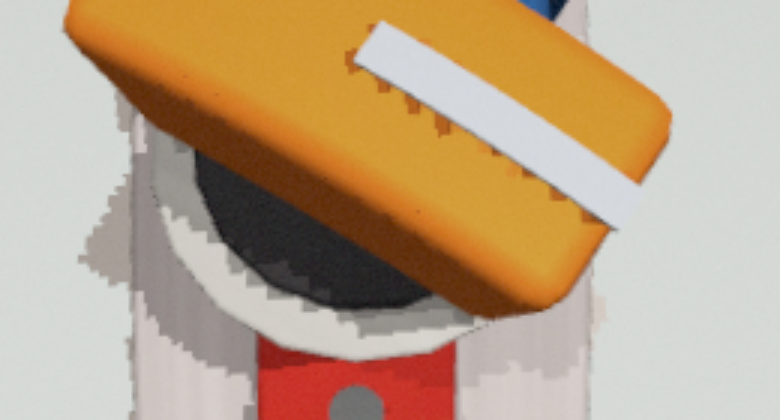

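The arm is home: an extra 1 mm command only raised the force, to 7.7 N. The crop shows the bar running from upper left to lower right, with the white stripe from (363,40) to (628,207) in crop pixels. I'll ease off, release, rise, and compute the bar's direction.

Emit:
apply_moves --motion '[[[-1.2, 0, 0], 0], [[0, 0, 0], 0], [[0, 0, 0], 0]]'

```text
time_s: 9.7
tool_pos: [547.4, -15.1, 44.4]
tool_rot: [-180.0, 0.0, 82.8]
ft_force: [-1.1, -5.6, 2.0]
grip_width: 0.177
gripper_force: 30.0
```

Emit:
apply_moves --motion '[[[0, 0, 0], 0], [[0, 0, 0], 0], [[0, 0, 0], 0], [[0, 0, 0], 0], [[0, 0, -10], 0], [[0, 0, -20], 0], [[0, 0, -30], 0], [[0, 0, -30], 0], [[0, 0, -30], 0], [[0, 0, 0], 0], [[0, 0, 0], 0], [[0, 0, 0], 0]]' --claw 50

```text
time_s: 10.7
tool_pos: [547.3, -14.6, 164.4]
tool_rot: [180.0, 0.0, 82.8]
ft_force: [-0.1, 0.8, -0.7]
grip_width: 0.572
gripper_force: 0.0
```

```bash
python3 snap.py w7; python3 - <<'E'
import pickle
from h import *
c=pickle.load(open("w6.pkl","rb"));s=c["s"]
f=lambda l,z,c=c:plane(*ray_wrist(c,c["s"],[(200+u/3,v/3) for u,v in l]),z)
p=f([(375,22),(640,185),(352,62),(615,230)],124.5);print(p.round(1));print([np.degrees(np.arctan2(*(p[i+1]-p[i])[1::-1])) for i in(0,2)])
c=pickle.load(open("w7.pkl","rb"));s=c["s"]
H,S,V=cv2.split(cv2.cvtColor(c["color"],cv2.COLOR_BGR2HSV))
m=((H>9)&(H<22)&(S>140)&(V>150));m[230:]=0
m=cv2.morphologyEx(m.astype(np.uint8),cv2.MORPH_CLOSE,np.ones((15,15)))
for st,ce,l in blobs(m,300):
    ys,xs=np.nonzero(l);print(ce,st,rect(plane(*ray_wrist(c,s,np.c_[xs,ys]),124.5)))
r=((H<8)|(H>172))&(S>130)&(V>50)
for st,ce,l in blobs(r,300):
    if 280<ce[0]<360:
        ys,xs=np.nonzero(l);print("red",ce,st,rect(plane(*ray_wrist(c,s,np.c_[xs,ys]),28)))
E
```

```text
[547.27 -14.59 164.36] [1.800e+02 1.000e-02 8.284e+01] [ 24.2  14.9 -31.5  99.4   8.4  68.  -16.8] 10.7
[[561.4  83.6 124.5]
 [580.1  68.8 124.5]
 [559.2  80.4 124.5]
 [577.6  65.3 124.5]]
[np.float64(-38.30340920879427), np.float64(-39.44213282525237)]
[320.62455726  77.91774892] [ 281   47   80   64 2541] (array([560.5,  81.8]), 46.9, 21.2, -39.53)
red [318.59322638 159.42531194] [ 300  113   38  105 2805] (array([550.5,  11.3]), 100.3, 35.0, 83.09)
```

View pics/w7.png

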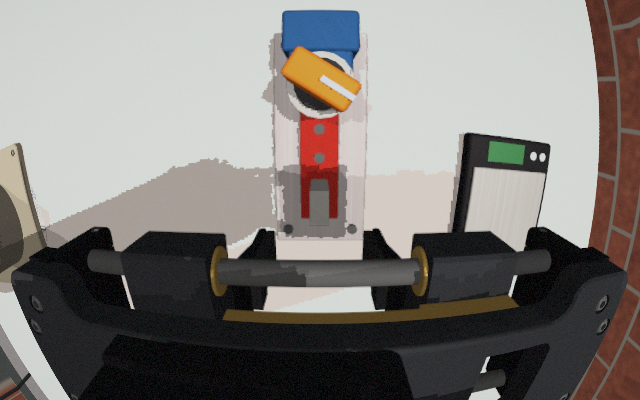

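The arm lies straight under the collar at (318,165). The knob is centred at about (560.2, 81.9) with the bar heading -39.2°. I'm going over it with yaw 140.8°.

Emit:
apply_moves --motion '[[[20, 0.8, 0], 0], [[20, 0, 0], 0], [[20, 0, 0], 0], [[20, 0, 0], 0], [[17.4, 0, 0], 0], [[0, 0, 0], 0]]'

```text
time_s: 11.25
tool_pos: [559.5, 86.3, 163.2]
tool_rot: [-179.9, -0.1, 83.1]
ft_force: [-0.6, 1.0, 0.5]
grip_width: 0.577
gripper_force: 0.0
```

Emit:
apply_moves --motion '[[[0, 0, 0], -0.1125], [[0, 0, 0], -0.1125], [[0, 0, 0], -0.1125], [[0, 0, 0], -0.1125], [[0, 0, 0], -0.1125], [[0, 0, 0], -0.1125], [[0, 0, 0], -0.1125], [[0, 0, 0], -0.1125], [[0, 0, 0], -0.1125], [[0, 0, 0], 0], [[0, 0, 0], 0]]'

```text
time_s: 12.17
tool_pos: [560.0, 81.3, 163.5]
tool_rot: [-179.9, -0.1, 140.6]
ft_force: [1.1, 0.2, 0.6]
grip_width: 0.576
gripper_force: 0.0
```

```bash
python3 snap.py w8; python3 - <<'E'
import pickle
from h import *
c=pickle.load(open("w8.pkl","rb"));s=c["s"]
H,S,V=cv2.split(cv2.cvtColor(c["color"],cv2.COLOR_BGR2HSV))
m=((H>9)&(H<22)&(S>140)&(V>150));m[270:]=0
m=cv2.morphologyEx(m.astype(np.uint8),cv2.MORPH_CLOSE,np.ones((25,25)))
for st,ce,l in blobs(m,300):
    ys,xs=np.nonzero(l);print(ce,st,rect(plane(*ray_wrist(c,s,np.c_[xs,ys]),124.5)))
E
```

```text
[559.98  81.34 163.49] [-1.7994e+02 -7.0000e-02  1.4063e+02] [ 22.7  19.8 -42.8  96.2  14.1  69.7  27.3] 12.1667
[318.98618648 226.58460779] [ 304  194   32   66 2027] (array([559.6,  82.9]), 45.8, 20.4, -39.35)
```

View pics/w8.png

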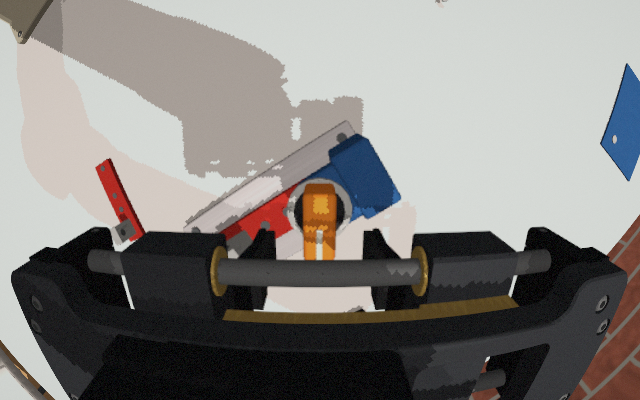

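The knob is centred between the fingers and aligned, at (319,226). I'm descending and gripping.

Emit:
apply_moves --motion '[[[0, 0, 15], 0], [[0, 0, 20], 0], [[0, 0, 15], 0], [[0, 0, 7], 0], [[0, 0, 4], 0], [[0, 0, 0], 0], [[0, 0, 0], 0]]'

```text
time_s: 12.8
tool_pos: [560.7, 82.1, 103.9]
tool_rot: [180.0, 0.0, 140.8]
ft_force: [-0.0, -0.2, 0.8]
grip_width: 0.577
gripper_force: 0.0
```

Emit:
apply_moves --motion '[[[0, 0, 0], 0], [[0, 0, 0], 0], [[0, 0, 0], 0], [[0, 0, 0], 0], [[0, 0, 0], 0], [[0, 0, 0], 0], [[0, 0, 0], 0]]' --claw 0

```text
time_s: 13.38
tool_pos: [560.3, 81.5, 103.5]
tool_rot: [-180.0, 0.0, 140.8]
ft_force: [-3.4, -2.5, 4.0]
grip_width: 0.251
gripper_force: 30.0
```

```bash
cat > tq.py <<'E'
from workcell import env,imaging
import numpy as np
T=[];F=[]
for i in range(6):
    s=env.sense();T.append(s["wrist_torque"]);F.append(s["ft_force"])
    if i<5: imaging.camera("wrist")
T=np.array(T);print("t",s["time_s"],"Tz",T[:,2].round(3),"mean",T.mean(0).round(3),"F",np.mean(F,0).round(1),"yaw",s["tool_rot"].round(2),s["tool_pos"].round(1),s["grip_width"],s["joint_positions"].round(0))
E
python3 tq.py
```

```text
t 13.6333 Tz [-0.075 -0.021 -0.027 -0.036 -0.063 -0.078] mean [-0.469  0.62  -0.05 ] F [-3.5 -2.9  4.9] yaw [-1.7996e+02  1.0000e-02  1.4083e+02] [560.3  81.5 103.5] 0.2487609774843644 [ 21.  23. -42. 100.  17.  63.  25.]
```

Emit:
apply_moves --motion '[[[0, 0, 0], 0.04], [[0, 0, 0], 0.06], [[0, 0, 0], 0.06], [[0, 0, 0], 0.06], [[0, 0, 0], 0.06], [[0, 0, 0], 0.06], [[0, 0, 0], 0.06], [[0, 0, 0], 0]]'

```text
time_s: 14.3
tool_pos: [560.4, 81.7, 103.5]
tool_rot: [-180.0, 0.0, 117.8]
ft_force: [-2.7, -2.4, 3.9]
grip_width: 0.247
gripper_force: 30.0
```

```bash
python3 tq.py
```

```text
t 14.55 Tz [-0.106 -0.103 -0.136 -0.107 -0.111 -0.071] mean [-0.571  0.579 -0.105] F [-3.2 -2.5  5.3] yaw [-1.7999e+02  2.0000e-02  1.1805e+02] [560.4  81.6 103.5] 0.24712549750762355 [ 18.  22. -38. 100.  15.  63.   4.]
```

Emit:
apply_moves --motion '[[[0, 0, 0], 0.05], [[0, 0, 0], 0.05]]'

```text
time_s: 14.72
tool_pos: [560.5, 81.7, 103.5]
tool_rot: [-180.0, 0.0, 112.2]
ft_force: [-3.0, -1.9, 5.4]
grip_width: 0.252
gripper_force: 30.0
```

```bash
python3 tq.py; python3 snap.py k1; python3 - <<'E'
import cv2
a=cv2.imread("pics/k1.png");cv2.imwrite("pics/k1c.png",cv2.resize(a[150:300,220:420],None,fx=3.5,fy=3.5,interpolation=cv2.INTER_CUBIC))
E
```

```text
t 14.9667 Tz [ 0.096 -0.034 -0.114 -0.13  -0.081 -0.101] mean [-0.575  0.525 -0.061] F [-3.2 -2.4  5.2] yaw [-1.8000e+02  2.0000e-02  1.1232e+02] [560.5  81.7 103.5] 0.2531723381456583 [ 18.  22. -37. 100.  15.  63.  -1.]
[560.47  81.66 103.48] [-1.8000e+02  2.0000e-02  1.1232e+02] [ 17.6  22.2 -36.6  99.9  14.7  62.8  -1.5] 14.9667
```

View pics/k1c.png

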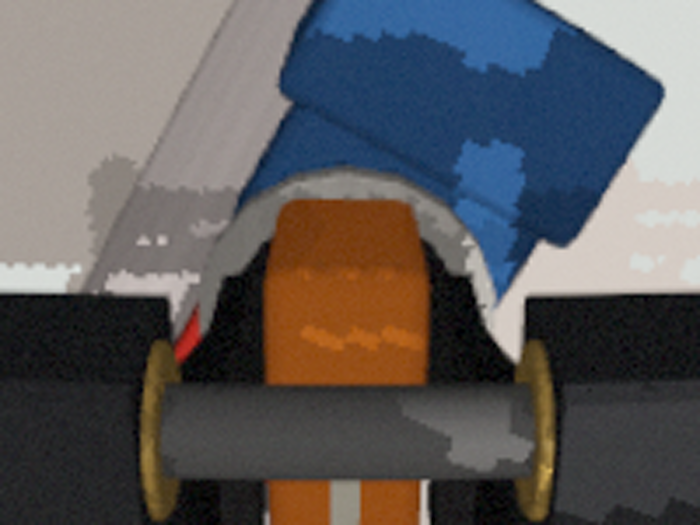

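```bash
cat > tz.py <<'E'
from workcell import env
s=env.sense();print(s["time_s"],"T",s["wrist_torque"].round(3),"F",s["ft_force"].round(1),"yaw",s["tool_rot"][2].round(2),"eff",s["joint_efforts"].round(3),"v7",s["joint_vel"][6].round(1))
E
python3 tz.py
```

```text
15.0167 T [-0.599  0.515 -0.12 ] F [-3.1 -2.8  6.2] yaw 112.32 eff [ -1.347 -52.611  -8.893 -34.016  -0.362  -1.27    0.099] v7 -0.1
```

Emit:
apply_moves --motion '[[[0, 0, 0], 0.02], [[0, 0, 0], 0.02], [[0, 0, 0], 0.02], [[0, 0, 0], 0.02]]'

```text
time_s: 15.35
tool_pos: [560.5, 81.7, 103.5]
tool_rot: [180.0, 0.0, 107.7]
ft_force: [-3.4, -2.3, 5.4]
grip_width: 0.251
gripper_force: 30.0
```

```bash
python3 tz.py
```

```text
15.35 T [-0.639  0.532  0.132] F [-3.4 -2.3  5.4] yaw 107.7 eff [ -0.898 -52.665  -8.73  -34.053  -0.473  -1.207   0.366] v7 -12.9
```

Emit:
apply_moves --motion '[[[0, 0, 0], 0.02], [[0, 0, 0], 0.02], [[0, 0, 0], 0.02], [[0, 0, 0], 0.02]]'

```text
time_s: 15.68
tool_pos: [560.5, 81.7, 103.5]
tool_rot: [180.0, 0.0, 103.1]
ft_force: [-3.0, -3.2, 5.5]
grip_width: 0.252
gripper_force: 30.0
```

```bash
python3 tz.py
```

```text
15.6833 T [-0.583  0.471  0.091] F [-3.  -3.2  5.5] yaw 103.12 eff [ -0.899 -52.825  -8.521 -34.049  -0.492  -1.153   0.365] v7 -12.9
```

While it turns, the torque reads about 0.1 N m with low noise on joint 7's effort (0.366), so it is still in the free range. I'll continue in the same steps.

Emit:
apply_moves --motion '[[[0, 0, 0], 0.02], [[0, 0, 0], 0.02], [[0, 0, 0], 0.02], [[0, 0, 0], 0.02]]'

```text
time_s: 16.02
tool_pos: [560.6, 81.7, 103.5]
tool_rot: [180.0, 0.0, 98.5]
ft_force: [-2.6, -2.1, 4.9]
grip_width: 0.255
gripper_force: 30.0
```

```bash
python3 tz.py
```

```text
16.0167 T [-0.659  0.371  0.159] F [-2.6 -2.1  4.9] yaw 98.52 eff [ -0.928 -52.903  -8.361 -33.997  -0.527  -1.111   0.412] v7 -13.0
```

Emit:
apply_moves --motion '[[[0, 0, 0], 0.02], [[0, 0, 0], 0.02], [[0, 0, 0], 0.02], [[0, 0, 0], 0.02]]'

```text
time_s: 16.35
tool_pos: [560.6, 81.7, 103.5]
tool_rot: [180.0, 0.0, 93.9]
ft_force: [-2.4, -2.5, 5.0]
grip_width: 0.253
gripper_force: 30.0
```

```bash
python3 tz.py
```

```text
16.35 T [-0.637  0.431  0.078] F [-2.4 -2.5  5. ] yaw 93.9 eff [ -0.967 -52.999  -8.188 -33.946  -0.571  -1.063   0.379] v7 -13.0
```

Emit:
apply_moves --motion '[[[0, 0, 0], 0.02], [[0, 0, 0], 0.02], [[0, 0, 0], 0.02], [[0, 0, 0], 0.02]]'

```text
time_s: 16.68
tool_pos: [560.6, 81.7, 103.5]
tool_rot: [180.0, 0.0, 89.3]
ft_force: [-3.1, -3.0, 5.0]
grip_width: 0.249
gripper_force: 30.0
```

```bash
python3 tz.py
```

```text
16.6833 T [-0.654  0.361  0.233] F [-3.1 -3.   5. ] yaw 89.3 eff [ -0.956 -53.073  -7.982 -33.895  -0.694  -1.016   0.26 ] v7 -12.9
```

Emit:
apply_moves --motion '[[[0, 0, 0], 0.02], [[0, 0, 0], 0.02], [[0, 0, 0], 0.02]]'

```text
time_s: 16.93
tool_pos: [560.6, 81.7, 103.5]
tool_rot: [180.0, 0.0, 85.8]
ft_force: [-1.8, -2.8, 4.0]
grip_width: 0.246
gripper_force: 30.0
```

```bash
python3 tz.py
```

```text
16.9333 T [-0.701  0.37   0.284] F [-1.8 -2.8  4. ] yaw 85.85 eff [ -0.967 -53.113  -7.851 -33.834  -0.794  -0.975   0.183] v7 -12.9
```

Emit:
apply_moves --motion '[[[0, 0, 0], 0.02], [[0, 0, 0], 0.02], [[0, 0, 0], 0.02]]'

```text
time_s: 17.18
tool_pos: [560.7, 81.7, 103.5]
tool_rot: [180.0, 0.0, 82.4]
ft_force: [-1.7, -2.7, 4.9]
grip_width: 0.248
gripper_force: 30.0
```

```bash
python3 tz.py
```

```text
17.1833 T [-0.719  0.285  0.341] F [-1.7 -2.7  4.9] yaw 82.4 eff [ -1.006 -53.16   -7.747 -33.764  -0.874  -0.926   0.14 ] v7 -12.9
```

The torque has reached 0.34 N m. One more small step will confirm the plateau.

Emit:
apply_moves --motion '[[[0, 0, 0], 0.02], [[0, 0, 0], 0.02], [[0, 0, 0], 0.02]]'

```text
time_s: 17.43
tool_pos: [560.7, 81.7, 103.5]
tool_rot: [180.0, 0.0, 78.9]
ft_force: [-1.6, -3.4, 5.7]
grip_width: 0.248
gripper_force: 30.0
```

```bash
python3 tz.py
```

```text
17.4333 T [-0.753  0.257  0.356] F [-1.6 -3.4  5.7] yaw 78.93 eff [ -1.123 -53.151  -7.728 -33.605  -0.959  -0.85    0.171] v7 -13.1
```

The clutch is slipping: the torque is flat at about 0.35 N m, with roughly 4–5° of slip. I'm stopping, letting go and rising straight up.

Emit:
apply_moves --motion '[[[0, 0, 0], 0], [[0, 0, 0], 0]]'

```text
time_s: 17.6
tool_pos: [560.7, 81.7, 103.5]
tool_rot: [180.0, 0.0, 79.0]
ft_force: [-1.2, -3.6, 4.7]
grip_width: 0.253
gripper_force: 30.0
```

Emit:
apply_moves --motion '[[[0, 0, 0], 0], [[0, 0, 0], 0], [[0, 0, 0], 0], [[0, 0, 0], 0], [[0, 0, 0], 0], [[0, 0, -10], 0], [[0, 0, -20], 0], [[0, 0, -25], 0], [[0, 0, -25], 0], [[0, 0, -20], 0], [[0, 0, 0], 0], [[0, 0, 0], 0]]' --claw 50

```text
time_s: 18.6
tool_pos: [561.1, 82.1, 205.0]
tool_rot: [179.8, -0.0, 79.0]
ft_force: [-0.5, 0.5, -0.1]
grip_width: 0.575
gripper_force: 0.0
```

Emit:
apply_moves --motion '[[[-20, 0, 0], 0], [[-25, 0, 0], 0], [[-25, 0, 0], 0], [[-20, 0, 0], 0], [[0, 0, 0], 0], [[0, 0, 0], 0]]'

```text
time_s: 19.1
tool_pos: [542.6, -7.6, 202.6]
tool_rot: [-179.9, 0.0, 78.8]
ft_force: [-0.4, 0.8, 0.5]
grip_width: 0.574
gripper_force: 0.0
```

```bash
python3 snap.py f1; python3 - <<'E'
import pickle
from h import *
c=pickle.load(open("f1.pkl","rb"));s=c["s"]
H,S,V=cv2.split(cv2.cvtColor(c["color"],cv2.COLOR_BGR2HSV))
m=((H>9)&(H<22)&(S>140)&(V>100));m[230:]=0
m=cv2.morphologyEx(m.astype(np.uint8),cv2.MORPH_CLOSE,np.ones((15,15)))
for st,ce,l in blobs(m,300):
    ys,xs=np.nonzero(l);print("knob",ce,st,rect(plane(*ray_wrist(c,s,np.c_[xs,ys]),124.5)))
r=((H<8)|(H>172))&(S>120)&(V>50);r[235:]=0
for st,ce,l in blobs(r,4):
    ys,xs=np.nonzero(l);print("red",ce.round(1),st[4],[rect(plane(*ray_wrist(c,s,np.c_[xs,ys]),z)) for z in((28,) if st[4]>300 else (83.5,))])
# white/other marks near the collar: polar scan round the axis at disc / collar radii
O=np.array([560.4,81.9])
def proj(p):
    from scipy.spatial.transform import Rotation as Ro
    W=Ro.from_euler("xyz",s["tool_rot"],degrees=True).as_matrix();Hh=np.array(c["hand_eye"])
    q=(np.asarray(p)-s["tool_pos"])@W; q=(q-Hh[:3,3])@Hh[:3,:3]
    t=np.arctan2(np.hypot(q[0],q[1]),-q[2]);n=np.hypot(q[0],q[1]);K=np.array(c["mtx"])
    return np.round(K[:2,2]+K[0,0]*t*np.array([q[0],-q[1]])/n).astype(int)
for nm,R,z in(("disc",18,88),("collar",23.5,83.5)):
    o=[]
    for a in range(0,360,6):
        u,v=proj([*(O+R*np.array([np.cos(np.radians(a)),np.sin(np.radians(a))])),z])
        if 0<=v<400: o.append((a,*c["color"][v,u].tolist()))
    print(nm,o)
E
```

```text
[542.64  -7.58 202.61] [-1.7993e+02  3.0000e-02  7.8840e+01] [ 22.   12.2 -29.5  97.4   6.3  72.2 -20. ] 19.1
knob [319.39717084  92.17301415] [ 302   60   35   65 1838] (array([560.7,  81.9]), 47.1, 21.9, 84.34)
red [567.7   7.3] 68 [(array([861.1, 156.7]), 20.5, 9.1, 89.85)]
red [587.4  28.4] 825 [(array([961.1, 148.5]), 91.9, 46.3, -89.72)]
red [605.3   2.9] 121 [(array([956. , 173.9]), 69.9, 10.6, 8.43)]
red [633.6  29.6] 436 [(array([1101.6,  168.5]), 111.2, 51.8, 65.96)]
red [616.6  59.9] 1621 [(array([1029.3,  108.2]), 160.6, 67.2, -89.88)]
red [578.6  63.2] 349 [(array([923.3,  96.3]), 117.7, 11.7, -89.89)]
red [599.4  57. ] 8 [(array([905.2,  99.7]), 11.8, 1.8, 9.74)]
red [637.1  80.1] 168 [(array([994. ,  68.9]), 66.6, 18.6, 77.23)]
red [598.7 108.6] 1196 [(array([961.1,  28.8]), 135.4, 46.2, 89.96)]
red [638.5 136. ] 93 [(array([992.4,  -5. ]), 74.7, 5.0, 89.47)]
red [585.8 149.9] 292 [(array([860.8, -13.7]), 98.2, 9.5, 89.93)]
red [622.6 159.9] 1534 [(array([1029.2,  -61.7]), 165.4, 67.0, 89.89)]
red [322.5 160.9] 2177 [(array([550.6,  10.6]), 99.9, 35.3, 83.24)]
red [598
[... 2177 characters left out ...]
207), (168, 198, 203, 208), (174, 200, 206, 209), (180, 198, 204, 208), (186, 199, 205, 209), (192, 198, 204, 209), (198, 198, 203, 208), (204, 139, 144, 147), (210, 141, 145, 149), (216, 141, 146, 149), (222, 141, 146, 150), (228, 143, 147, 151), (234, 65, 109, 173), (240, 46, 135, 212), (246, 46, 138, 211), (252, 39, 131, 210), (258, 84, 142, 208), (264, 222, 217, 213), (270, 222, 216, 213), (276, 44, 132, 211), (282, 44, 141, 209), (288, 60, 156, 212), (294, 43, 136, 210), (300, 153, 166, 185), (306, 178, 184, 187), (312, 179, 186, 190), (318, 181, 187, 191), (324, 201, 207, 211), (330, 203, 209, 211), (336, 202, 208, 211), (342, 200, 206, 210), (348, 200, 206, 210), (354, 200, 207, 209)]
```

The arm is still home and the knob is free, with the bar now at 84.3°, about 5° behind the gripper's yaw at release. I'll check that the clutch really slipped by measuring the disc and collar marks from a low side position.

Emit:
apply_moves --motion '[[[-17.4, 23.7, 0], 0], [[-17.4, 23.7, 0], 0], [[-17.4, 23.7, 0], 0], [[-17.4, 23.7, 0], 0], [[0, 0, 0], 0]]'

```text
time_s: 19.57
tool_pos: [625.0, -96.9, 201.8]
tool_rot: [-180.0, 0.1, 78.8]
ft_force: [-0.2, -1.0, 0.2]
grip_width: 0.576
gripper_force: 0.0
```

Emit:
apply_moves --motion '[[[0, 0, 0], -0.12], [[0, 0, 0], -0.12], [[0, 0, 0], -0.12], [[0, 0, 0], -0.12], [[0, 0, 0], -0.12], [[0, 0, 0], -0.12], [[0, 0, 0], -0.12], [[0, 0, 0], -0.12], [[0, 0, 0], -0.12], [[0, 0, 0], -0.12], [[0, 0, 0], -0.12], [[0, 0, 0], -0.12]]'

```text
time_s: 20.57
tool_pos: [623.1, -91.0, 203.0]
tool_rot: [180.0, -0.0, 161.9]
ft_force: [-0.8, 0.1, 0.4]
grip_width: 0.574
gripper_force: 0.0
```

Emit:
apply_moves --motion '[[[0, 0, 20], 0], [[0, 0, 25], 0], [[0, 0, 25], 0], [[0, 0, 25], 0], [[0, 0, 20], 0], [[0, 0, 15], 0], [[0, 0, 0], 0], [[0, 0, 0], 0]]'

```text
time_s: 21.23
tool_pos: [622.6, -91.5, 72.8]
tool_rot: [180.0, -0.1, 161.6]
ft_force: [0.8, -0.1, 1.0]
grip_width: 0.571
gripper_force: 0.0
```

```bash
python3 snap.py f2; python3 - <<'E'
import pickle
from h import *
c=pickle.load(open("f2.pkl","rb"));s=c["s"];im=c["color"]
H,S,V=cv2.split(cv2.cvtColor(im,cv2.COLOR_BGR2HSV))
O=np.array([560.5,81.9])
vv,uu=np.mgrid[0:400,0:640];uv=np.c_[uu.ravel(),vv.ravel()]
print("cam",ray_wrist(c,s,[[0,0]])[0].round(0))
for z in(83.5,88):
    p=plane(*ray_wrist(c,s,uv),z)[:,:2]-O;r=np.hypot(*p.T).reshape(400,640);th=(np.degrees(np.arctan2(p[:,1],p[:,0]))%360).reshape(400,640)
    if z<84:
        red=((H<7)|(H>173))&(S>130)&(V>60)&(r>15)&(r<30);wh=None
        for st,ce,l in blobs(red,3): print("red",ce.round(1),st,"th %.1f r %.1f"%(np.median(th[l]),np.median(r[l])))
    wh=(S<45)&(V>120)&(r<21.5)&(r>10)
    for st,ce,l in blobs(wh,3): print("white z",z,ce.round(1),st,"th %.1f r %.1f"%(np.median(th[l]),np.median(r[l])))
E
```

```text
[622.65 -91.46  72.83] [ 1.7997e+02 -1.0000e-01  1.6156e+02] [ 32.   32.  -36.8  91.2  20.7  63.8  61.7] 21.2333
cam [554. -68. 224.]
red [544.4  70. ] [540  68  10   5  35] th 269.4 r 22.7
white z 83.5 [552.3  37.8] [545  30  21  23  83] th 207.0 r 20.7
white z 83.5 [563.   93.8] [550  81  33  21 113] th 316.5 r 20.6
white z 88 [568.9  31.5] [555  29  28   9  63] th 170.2 r 20.8
white z 88 [582.7  97. ] [568  85  27  17  81] th 34.6 r 20.6
```

The red collar mark is at 269.4° and the bar's marked end at 264.3°, which suggests about 5° of slip. I'll cross-check with the pixels beside the mark in this same picture.

```bash
python3 - <<'E'
import pickle
from h import *
c=pickle.load(open("f2.pkl","rb"));s=c["s"];im=c["color"]
for v in range(60,76): print(v,' '.join("%3d/%3d/%3d"%tuple(im[v,u]) for u in range(528,556,2)))
H,S,V=cv2.split(cv2.cvtColor(im,cv2.COLOR_BGR2HSV))
m=((H>9)&(H<22)&(S>140)&(V>150))
m=cv2.morphologyEx(m.astype(np.uint8),cv2.MORPH_CLOSE,np.ones((11,11)))
for st,ce,l in blobs(m,150):
    ys,xs=np.nonzero(l);print("knob",ce,st,rect(plane(*ray_wrist(c,s,np.c_[xs,ys]),124.5)))
E
```

```text
60  48/ 27/ 12  50/ 28/ 19  50/ 30/  8  67/ 71/ 72  70/ 73/ 75  75/ 76/ 78 107/110/114 106/110/113 106/110/113 103/109/112  19/ 20/ 17  12/ 45/ 94  20/ 50/ 97  15/ 49/ 95
61  53/ 31/ 20  51/ 29/ 16  49/ 28/ 12  66/ 70/ 72  69/ 71/ 72  69/ 72/ 72 106/111/113 104/110/113 104/111/112 106/111/113  10/ 14/ 16  12/ 47/ 94  17/ 48/ 96  15/ 48/ 96
62  47/ 27/  9  49/ 29/ 16  50/ 29/ 16  71/ 71/ 73  68/ 72/ 73  68/ 71/ 74 133/139/144 105/110/112 104/109/112 106/112/115   0/  2/  0  16/ 48/ 94  13/ 51/ 95  19/ 50/ 97
63  53/ 35/ 22  52/ 33/ 18  47/ 27/  8  72/ 72/ 73  65/ 65/ 68  66/ 69/ 72 155/161/164 108/112/116 108/112/116 109/113/117  12/ 14/ 15  22/ 51/ 99  16/ 47/ 97  15/ 48/ 97
64  55/ 32/ 22  49/ 30/ 13  52/ 29/ 16  68/ 70/ 73  68/ 73/ 73  70/ 72/ 76 172/179/183 108/110/116 107/110/114 105/108/110  12/ 12/  8  10/ 45/ 90  11/ 47/ 95  14/ 47/ 97
65  49/ 26/ 10  53/ 29/ 17  51/ 31/ 19  68/ 71/ 73  64/ 68/ 69  68/ 71/ 72 161/168/172 109/110/115 104/109/112 104/109/112  16/ 12/  9  20/ 43/ 87  11/ 47/ 95  14/ 45/ 95
66  53/ 35/ 18  52/ 33/ 20  51/ 30/ 17  65/ 67/ 67  67/ 70/ 71  67/ 71/ 74
[... 1037 characters left out ...]
7  53/ 61/176  48/ 54/108  67/ 73/108  87/ 94/111   6/  7/  7  16/ 50/ 95  13/ 46/ 94
73  46/ 27/ 15  49/ 31/ 16  49/ 29/ 11  53/ 35/ 27  69/ 70/ 73  69/ 71/ 73  66/ 69/ 73 138/144/179 100/104/110 103/108/113 104/109/113  34/ 33/ 34  13/ 48/ 95  13/ 48/ 96
74  49/ 26/ 11  48/ 31/ 16  49/ 26/ 15  54/ 36/ 17  70/ 71/ 73  67/ 71/ 73  64/ 65/ 67 174/181/183 105/108/110 107/112/117 107/110/115  50/ 52/ 55  17/ 47/ 98  10/ 49/ 95
75  52/ 31/ 22  45/ 25/  0  54/ 35/ 19  42/ 19/  0  62/ 60/ 60  65/ 69/ 71  71/ 76/ 75 151/156/161 108/114/115 105/109/114 106/110/112  92/ 96/ 99   6/ 44/ 93  20/ 49/ 97
knob [615.56262425  60.18091451] [ 590   38   50   46 2012] (array([560.5,  80.3]), 48.9, 20.9, 84.9)
```

The collar mark trails the bar by about 4.7°, consistent with the torque plateau. The clutch has slipped by about 5°, well under 20°. I'm handing in.

```bash
python3 -c "
from workcell import env
print(env.hand_in())"
```

```text
the job is handed in; nothing more can be done
None
```

The red lifter arm is home against the column and clamped, the thumbscrew was released after about 5° of clutch slip, and the job is handed in at about 21 s; one note: I viewed 11 pictures, one over the limit of 10.

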